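# Hold the drilled heater insert hole-up over the tray

## Robot

A 6-joint arm with a two-finger parallel gripper is mounted at the origin on the work surface. World frame = base frame: x ahead of the robot, y to its left, z up, the work surface at z = 0. Lengths are in m, angles in degrees, forces in N, time in s.
With the tool pointing down it reaches from about 0.3 to 0.75 m from the base axis. Payload 8.5 kg.
Tool frame: the origin (TCP) lies midway between the tips of the shut fingers; the grasp point (between the pads) lies 19 mm behind it; z points along the fingers, y is the direction in which the jaws open and shut (so a half turn about z gives the same grasp; the last joint's range is limited). The gripper opens to 85 mm and grips with 20 to 120 N. Pads are 22 mm wide; open, the fingers measure 114 mm over their backs; the gripper's body (76 mm by 85 mm) begins 54 mm behind the grasp point. The pads swing forward as they close: fully open they stand 13 mm farther back than shut.
Start: joints at [-87.565, 21.807, 74.336, -0, 83.858, -12.336], TCP at [0.14, -0.532, 0.205] pointing down, gripper open.
Joint ranges: [-178.18, 178.18], [-50.72, 133.34], [12.68, 142.11], [-81.47, 261.47], [9.98, 163.14], [-165.26, 165.26]. Speed limits (degrees/s): [136.94, 136.94, 180, 180, 180, 180].

## Interface

Orientations are given as a 3x3 rotation matrix whose columns are the frame's x, y, z axes.
In Python, from rig import env, viewer, ticket gives the robot as it stands. The module is installed in compiled form; this text tells all that it offers.
- The arm moves only by the shell command python3 -m pendant 'ROWS' [FORCE]. ROWS is JSON, a list of rows, each a list of 3 entries, a list of its own where there are three numbers: the shift along the world's x, y, z in mm, then the turn about the world's z in rad, then the opening, from -1 (shut) to 1 (fully open). A call has 1 to 12 rows; each row shifts and turns the pose as measured when the row begins; what a row does not reach is not made up. A row lasts 1/8 s, in which the tool goes at most 62.5 mm and 10.7 degrees, less where a joint would pass 70% of its speed; a pose out of reach is approached as far as the arm can. A call with a gripper value outside its range is refused whole. The fingers move at their own pace and stop on an object; FORCE is the grip in N (left out, the last holds). Time passes only in rows, so rows that do not move let the fingers close. It gives the time, the measured TCP pose, the force and the opening at its end, in the units of the state.
- env.observe(): the state, without advancing time (a new reading comes with each control period).
- viewer.get_image(name): name is "scene" or "top" or "wrist"; returns (picture, depth): 384x512x3 uint8, red, green, blue; 384x512 float32, m along the optical axis (not along the pixel's ray), 0 where there is no reading.
- viewer.camera_params(name): a dict with "fx", "fy", "cx", "cy" (pixels), "rvec" (rotation vector, rad) and "tvec" (3), from world to camera coordinates, as OpenCV has them; the wrist camera has in their place "T_tool_cam" (4x4, takes a point from camera to tool coordinates, whose origin is the TCP and whose axes are the flange's). Camera axes: x right, y down, z forward; pixel columns grow to the right and rows downward; lengths in m; the calibration is good to about 2 mm. A picture is of the moment at which its call begins: read the wrist's pose just before it. camera_params takes no time and is no camera call.
- ticket.close_job(): hands the job in, once; it reports no verdict.
The state is a dict: "time_s": time; "q": joint angles; "qvel": joint speeds; "joint_efforts": joint torques, N m; "position": TCP position; "tool_rot": TCP orientation; "ft_force": force on the tool from outside, world axes, zero at the start; "wrist_torque": the same for the moment, N m; "grip_width": finger opening in m.
Only numpy, scipy, OpenCV 4.12 (cv2) and the standard library are available. Lean on these libraries where they do the work, as an engineer would, in place of code of your own. Each camera call takes 0.05 s, during which the arm holds its last target. There are 200 camera calls.

## Task

Three square aluminium inserts for the dry-bath heater lie on their sides on the bench; only the longest is drilled, with a blind tube hole in its narrower, stepped end. Pick that one up, turn it until the hole faces straight up, and finish still holding it there, upright and still in the gripper, about a hand's breadth (10 cm) clear above the very middle of the shallow white tray, so that a tube can be dropped in. Leave the two short blanks and everything else on the bench where they are, and do not let go or set the insert down at the end.

Things in the scene. Friction and masses are not known exactly. Their poses are not given: they have to be found in the camera images.
- insert: drilled aluminium insert, 0.15 to 0.22 kg, 64 mm long, lying on its side: square body 36 x 36 mm over 52 mm, then a coaxial square neck 30 x 30 mm over the last 12 mm. A blind hole 19 mm wide, 50 mm deep opens in the neck's end. Origin: under mid-length, on the bench, 18 mm below its axis. x runs along it towards the hole, z up as it lies. The hole faces the robot or either side
- insert_mouth (a point): centre of the hole's mouth, on the insert's axis, 32 mm from mid-length; axes as the insert's (x points out of the hole)
- insert_foot (a point): centre of the insert's closed end face (36 x 36 mm), on the axis 32 mm from mid-length at the other end; axes as the insert's
- tray: shallow white plastic tray fixed to the bench, 120 x 120 mm, rim 14 mm high, walls 4 mm. Origin: centre of its underside, z up
- tray_mid (a point): centre of the tray's inner floor, 4 mm above the bench
- blank_a: short solid aluminium blank lying on its side, 42 mm long: body 36 x 36 mm over 34 mm, neck 30 x 30 mm over 8 mm at its +x end, no hole. Origin: centre of its underside; leave alone
- blank_b: a second short blank, the same as blank_a; leave alone
- cap: loose grey screw cap lying on the bench among the inserts, 28 mm across, 14 mm high; origin under its centre; leave alone
- clip: white plastic rack clip lying among the inserts, 70 mm long, 18 mm wide, 12 mm high; origin under its 50 mm long thick part; leave alone
- rack: white tube rack with four capped tubes, at the back of the bench, 100 x 220 mm, 55 mm high (96 mm with the tubes); origin under its centre; leave alone
- reagent: white reagent bottle at the back left, 60 mm across, 140 mm high; origin under its centre; leave alone
Not all that is in view belongs to the job. What is shaped like the insert but black or brown is not meant. Of the things shaped like the tray, the white one is meant.

How it is judged:
By the outcome, as a careful person would: the job done as asked, in the order asked, and still so for the second after the job is handed in, while the arm keeps its last pose, push and grip.
It also fails if it takes over 48 s, if anything falls off the work surface, if the arm or the gripper's body presses on something with over 40 N, if the wrist force passes 120 N, or if a joint passes its speed limit or range.

## Working session

There is one attempt and no reset: what is moved stays moved. The work goes in short steps, Python scripts to look and compute and a shell command to move; the robot and the scene stay as the last step left them, time stands still between calls to the robot, and variables do not carry over. Pictures are saved under pics/ and viewed, about 8 in all and at most 12, crops included, and the job is handed in when it is done.

```bash
mkdir -p pics; cat > h.py <<'E'
import numpy as np, cv2
from rig import env, viewer, ticket
def cam(n):
    p=viewer.camera_params(n)
    K=np.array([[p['fx'],0,p['cx']],[0,p['fy'],p['cy']],[0,0,1.]])
    if n=='wrist':
        s=env.observe(); T=np.eye(4); T[:3,:3]=s['tool_rot']; T[:3,3]=s['position']
        T=T@np.array(p['T_tool_cam']); return K,T[:3,:3],T[:3,3]
    R,_=cv2.Rodrigues(np.array(p['rvec'],float)); t=np.array(p['tvec'],float).ravel()
    return K,R.T,-R.T@t
def ray(c,uv,z):   # pixels -> points on plane z
    K,R,o=c; uv=np.atleast_2d(uv).astype(float)
    d=(R@np.linalg.inv(K)@np.c_[uv,np.ones(len(uv))].T).T
    return o+d*((z-o[2])/d[:,2])[:,None]
def cloud(c,depth):
    K,R,o=c; v,u=np.mgrid[:384,:512]
    p=np.stack([(u-K[0,2])/K[0,0]*depth,(v-K[1,2])/K[1,1]*depth,depth],-1)
    return p@R.T+o
def proj(c,P):
    K,R,o=c; p=(np.atleast_2d(P)-o)@R@K.T; return p[:,:2]/p[:,2:]
def snap(n,f=None):
    c=cam(n); im,d=viewer.get_image(n)
    if f: cv2.imwrite('pics/'+f,im[:,:,::-1])
    return c,im,d
E
python3 - <<'E'
from h import *
a=snap('top')[1];b=snap('scene')[1]
cv2.imwrite('pics/a.png',cv2.resize(np.vstack([a,b]),None,fx=.78,fy=.78)[:,:,::-1])
cv2.imwrite('pics/top.png',cv2.resize(a,(800,600),interpolation=cv2.INTER_CUBIC)[:,:,::-1])
cv2.imwrite('pics/scene.png',cv2.resize(b,(800,600),interpolation=cv2.INTER_CUBIC)[:,:,::-1])
print(cam('top')[2],cam('scene')[2],env.observe()['grip_width'])
E
```

```text
[ 0.46759646 -0.00491922  0.95232877] [ 0.96979064 -0.32319624  0.82546172] 0.08543247207571825
```

View pics/top.png

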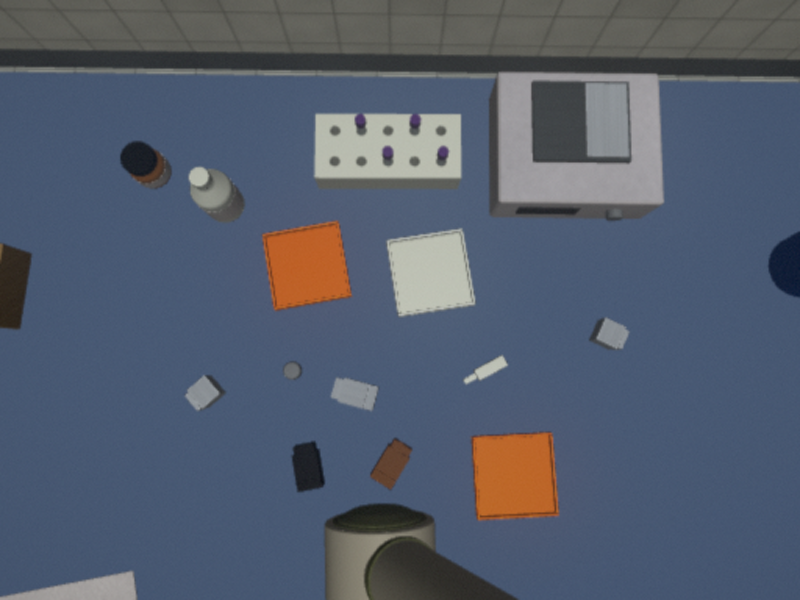

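View pics/scene.png

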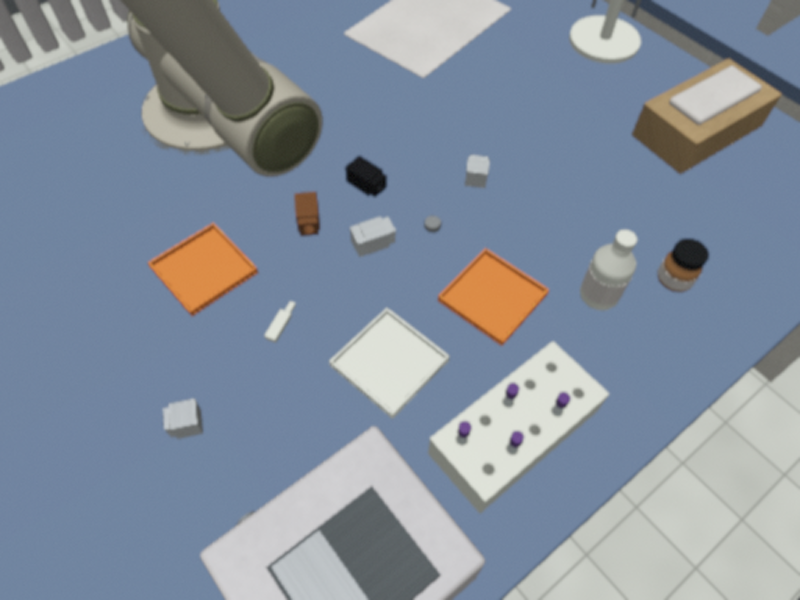

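Candidates in the top view (800x600):
- Silver, long, at (354,393): this is my choice.
- Silver, short, at (203,392) and (611,333): the two blanks.
- Black at (308,466) and brown at (391,463): decoys.
- Trays: white at (431,272); the orange ones at (307,265) and (515,476) are not meant.

Next is one close crop of my choice, plus measurements.

```bash
python3 - <<'E'
from h import *
c,im,d=snap('top')
s=.64
x,y=int(354*s),int(393*s)
crop=cv2.resize(im[y-28:y+28,x-35:x+35],None,fx=6,fy=6,interpolation=cv2.INTER_CUBIC)
cs,ims,ds=snap('scene'); xs,ys=int(373*s),int(234*s)
crop2=cv2.resize(ims[ys-28:ys+28,xs-35:xs+35],None,fx=6,fy=6,interpolation=cv2.INTER_CUBIC)
cv2.imwrite('pics/crop.png',np.hstack([crop,crop2])[:,:,::-1][:,:800])
P=cloud(c,d); hsv=cv2.cvtColor(im,cv2.COLOR_RGB2HSV)
def comp(m,px):
    n,l,st,ce=cv2.connectedComponentsWithStats(m.astype(np.uint8)); k=l[int(px[1]*s),int(px[0]*s)]; return (l==k) if k else None
print('depth z at insert, tray mid, bench',P[y,x],P[int(272*s),int(431*s)],P[200,150])
hi=(P[...,2]>.028)&(P[...,2]<.05)&(d>0)
for n,px in dict(insert=(354,393),ba=(203,392),bb=(611,333)).items():
    m=comp(hi,px)
    if m is None: print(n,'none');continue
    q=P[m]; cnt=max(cv2.findContours(m.astype(np.uint8),0,1)[0],key=cv2.contourArea)
    g=ray(c,cnt[:,0],.036)[:,:2]; r=cv2.minAreaRect((g*1000).astype(np.float32))
    print(n,m.sum(),q.mean(0).round(4),r, cv2.boxPoints(r).round(1).tolist())
m=comp((hsv[...,1]<60)&(hsv[...,2]>150),(431,272)); cnt=max(cv2.findContours(m.astype(np.uint8),0,1)[0],key=cv2.contourArea)
g=ray(c,cnt[:,0],.014)[:,:2]; r=cv2.minAreaRect((g*1000).astype(np.float32)); print('tray',m.sum(),r,cv2.boxPoints(r).round(1).tolist())
E
```

```text
depth z at insert, tray mid, bench [0.44563245 0.05442195 0.03661406] [ 0.63080881 -0.05836107  0.0073154 ] [0.56409203 0.24215929 0.00315383]
insert 430 [0.4452 0.0526 0.0364] ((445.5340576171875, 53.55493927001953), (63.71432876586914, 35.93486022949219), 75.67341613769531) [[420.20001220703125, 27.100000381469727], [455.1000061035156, 18.200000762939453], [470.79998779296875, 80.0], [436.0, 88.9000015258789]]
ba 294 [0.4425 0.2761 0.036 ] ((442.2177429199219, 276.5337829589844), (37.006141662597656, 42.333648681640625), 42.1806755065918) [[414.29998779296875, 279.79998779296875], [442.70001220703125, 248.39999389648438], [470.1000061035156, 273.29998779296875], [441.70001220703125, 304.6000061035156]]
bb 288 [ 0.5373 -0.327   0.0364] ((537.0509033203125, -327.7175598144531), (43.011993408203125, 37.35013961791992), 65.80330657958984) [[511.20001220703125, -339.70001220703125], [545.2999877929688, -355.0], [562.9000244140625, -315.79998779296875], [528.7999877929688, -300.3999938964844]]
tray 2340 ((630.799560546875, -58.585601806640625), (119.3975830078125, 119.05802154541016), 9.647513389587402) [[562.0, -9.899999618530273], [581.9000244140625, -127.30000305175781], [699.5999755859375, -107.30000305175781], [679.7000122070312, 10.100000381469727]]
```

View pics/crop.png

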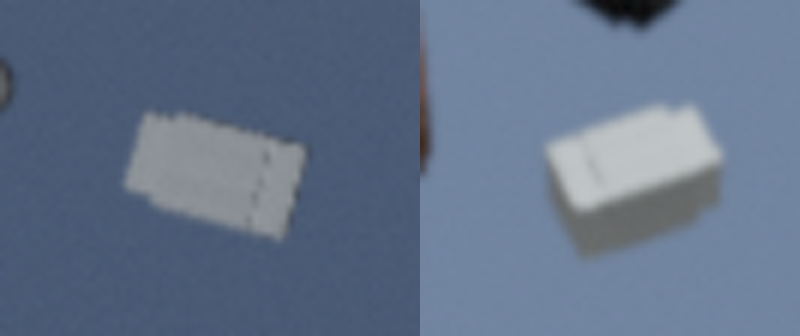

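The narrow, stepped end is on the left in the top crop (about x 125–180) and on the right in the scene crop (660–720). Both put it on the +y side, so the hole faces the robot's left. The line at the other end is only a groove mark. Now I'll work out the turn and look with the wrist camera on the way in.

```bash
cat >> h.py <<'E'
def st():
    s=env.observe(); R=np.array(s['tool_rot']); 
    print('t',round(s['time_s'],2),'pos',np.round(np.array(s['position'])*1000,1),'jaw ang',round(np.degrees(np.arctan2(R[1,1],R[0,1])),2),'tilt',R[:,2].round(3),'q',np.round(s['q'],1),'F',np.round(s['ft_force'],1),'M',np.round(s['wrist_torque'],2),'w',round(s['grip_width']*1000,1))
    return s
E
python3 - <<'E'
from h import *
st()
print('axis ang',np.degrees(np.arctan2(61.8,15.7)),'jaw wanted',np.degrees(np.arctan2(61.8,15.7))-90)
print(viewer.camera_params('wrist')['T_tool_cam'])
E
```

```text
t 0.2 pos [ 140.2 -531.6  205. ] jaw ang -75.23 tilt [-0.     0.001 -1.   ] q [-87.6  21.8  74.4   0.   83.9 -12.3] F [ 0.5 -0.5 -0.1] M [-0.03  0.05  0.01] w 85.4
axis ang 75.74582004218966 jaw wanted -14.254179957810337
[[ 3.30602352e-04 -9.57268412e-01 -2.89200758e-01  7.29378045e-02]
 [ 9.99999904e-01  2.33567482e-04  3.70038959e-04 -6.37383498e-04]
 [-2.86678713e-04 -2.89200853e-01  9.57268397e-01 -1.68570351e-01]
 [ 0.00000000e+00  0.00000000e+00  0.00000000e+00  1.00000000e+00]]
```

```bash
python3 -m pendant '[[[25,48,0],0.09,1],[[25,48,0],0.09,1],[[25,48,0],0.09,1],[[25,48,0],0.09,1],[[25,48,0],0.09,1],[[25,48,0],0.09,1],[[25,48,0],0.09,1],[[25,48,0],0.09,1],[[25,48,0],0.09,1],[[25,48,0],0.09,1],[[25,48,0],0.09,1],[[0,0,0],0,1]]' 20; python3 -c "
from h import *
st()"
```

```text
time_s: 1.7
position: [0.4198, 0.0146, 0.2038]
tool_rot: [[0.287, 0.958, 0.001], [0.958, -0.287, 0.001], [0.001, 0.001, -1.0]]
ft_force: [0.5, -1.0, 0.3]
grip_width: 0.0853
t 1.7 pos [419.8  14.6 203.8] jaw ang -16.7 tilt [ 0.001  0.001 -1.   ] q [-14.3   8.7  93.3   0.1  77.9   2.4] F [ 0.5 -1.   0.3] M [-0.08 -0.04 -0.03] w 85.3
```

Very accurate so far. Next I'll close the remaining offset at height and take a wrist look.

```bash
python3 -m pendant '[[[15,27,0],0.04,0.5],[[15,27,0],0,0.5],[[0,0,0],0,0.5]]' 20; python3 - <<'E'
from h import *
st(); c,im,d=snap('wrist','w1.png')
P=cloud(c,d)
m=((P[...,2]>.030)&(P[...,2]<.045)&(d>0)).astype(np.uint8)
n,l,s,ce=cv2.connectedComponentsWithStats(m)
for k in range(1,n):
    if s[k,4]>800:
        cnt=max(cv2.findContours((l==k).astype(np.uint8),0,1)[0],key=cv2.contourArea)
        g=ray(c,cnt[:,0],.036)[:,:2]*1000; print(s[k],cv2.minAreaRect(g.astype(np.float32)),P[l==k].mean(0))
E
```

```text
time_s: 2.08
position: [0.4501, 0.0687, 0.2035]
tool_rot: [[0.25, 0.968, 0.0], [0.968, -0.25, 0.0], [0.0, 0.0, -1.0]]
ft_force: [0.1, -1.5, -0.3]
grip_width: 0.0643
t 2.08 pos [450.1  68.7 203.5] jaw ang -14.47 tilt [ 0.  0. -1.] q [-6.3 12.4 88.6  0.  79.   8.2] F [ 0.1 -1.5 -0.3] M [-0.03  0.03 -0.01] w 64.3
[ 129  131   60   48 1547] ((338.92059326171875, 122.44633483886719), (65.10404205322266, 35.682594299316406), 11.576329231262207) [0.33815432 0.12246264 0.03522977]
[ 243  159   30   50 1373] ((445.021240234375, 55.9256706237793), (63.136810302734375, 35.9255256652832), 75.53927612304688) [0.44494131 0.0557518  0.03527211]
[170 224  52  34 845] ((345.3436279296875, 0.09456634521484375), (38.97685623168945, 63.707313537597656), 58.906925201416016) [0.34803303 0.00195931 0.03484122]
```

View pics/w1.png

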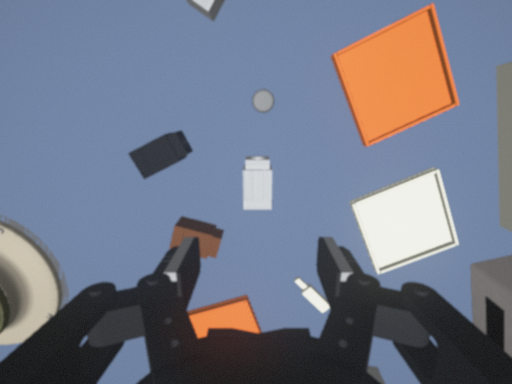

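The wrist view shows the insert at (257,183), with the narrow neck and dark hole at its upper end (257,158). That confirms the choice. Next I descend and grip the body just behind the neck.

```bash
python3 -m pendant '[[[-1,1,-50],0,0.5],[[0,0,-50],0,0.5],[[0,0,-50],0,0.5],[[0,0,-35],0,0.5],[[0,0,-10],0,0.5],[[0,0,0],0,0.5]]' 20; python3 -c "
from h import *
st()"
```

```text
time_s: 2.88
position: [0.4477, 0.0621, 0.0059]
tool_rot: [[0.259, 0.966, 0.005], [0.966, -0.259, -0.002], [-0.001, 0.005, -1.0]]
ft_force: [-0.8, -0.4, 0.1]
grip_width: 0.064
t 2.88 pos [447.7  62.1   5.9] jaw ang -15.04 tilt [ 0.005 -0.002 -1.   ] q [-7.100e+00  2.780e+01  1.055e+02 -1.000e-01  4.640e+01  8.000e+00] F [-0.8 -0.4  0.1] M [ 0.01 -0.01 -0.02] w 64.0
```

```bash
python3 -m pendant '[[[1.5,8,1],0.01,0.5],[[0,0,0],0,-0.2],[[0,0,0],0,-1],[[0,0,0],0,-1],[[0,0,0],0,-1],[[0,0,0],0,-1]]' 20; python3 -c "
from h import *
st()"; python3 -m pendant '[[[0,0,15],0,-1],[[0,0,15],0,-1],[[0,0,15],0,-1],[[0,0,0],0,-1],[[0,0,0],0,-1]]'; python3 - <<'E'
from h import *
st(); snap('wrist','w2.png')
c,im,d=snap('scene','s2.png')
u=proj(c,np.array(env.observe()['position']))[0].astype(int); print(u)
cr=im[u[1]-70:u[1]+50,u[0]-80:u[0]+80]
w=cv2.imread('pics/w2.png')[:,:,::-1]
cv2.imwrite('pics/c2.png',np.hstack([cv2.resize(w,(400,300)),cv2.resize(cr,(400,300),interpolation=cv2.INTER_CUBIC)])[:,:,::-1])
E
```

```text
time_s: 3.62
position: [0.4486, 0.0713, 0.0109]
tool_rot: [[0.249, 0.969, 0.006], [0.969, -0.249, -0.002], [0.0, 0.007, -1.0]]
ft_force: [0.2, 0.5, 0.4]
grip_width: 0.0003
t 3.62 pos [448.6  71.3  10.9] jaw ang -14.41 tilt [ 0.006 -0.002 -1.   ] q [-5.90e+00  2.74e+01  1.05e+02 -1.00e-01  4.73e+01  8.50e+00] F [0.2 0.5 0.4] M [ 0.02  0.01 -0.02] w 0.3
time_s: 4.25
position: [0.4493, 0.0709, 0.0565]
tool_rot: [[0.249, 0.968, 0.007], [0.968, -0.249, -0.002], [-0.0, 0.007, -1.0]]
ft_force: [-0.2, -0.1, 0.4]
grip_width: 0.0001
t 4.25 pos [449.3  70.9  56.5] jaw ang -14.43 tilt [ 0.007 -0.002 -1.   ] q [-6.00e+00  2.28e+01  1.02e+02 -1.00e-01  5.47e+01  8.50e+00] F [-0.2 -0.1  0.4] M [-0.03  0.02  0.03] w 0.1
[244 138]
```

View pics/c2.png

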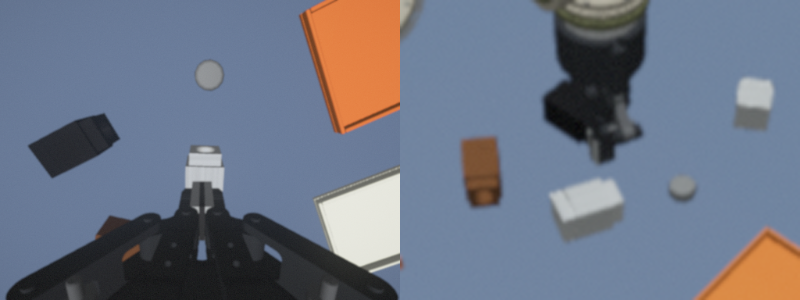

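```bash
cat >> h.py <<'E'
def blobs(n,lo=.030,hi=.045,mn=250,plane=.036):
    c,im,d=snap(n); P=cloud(c,d)
    m=((P[...,2]>lo)&(P[...,2]<hi)&(d>0)).astype(np.uint8)
    k,l,s,ce=cv2.connectedComponentsWithStats(m)
    for i in range(1,k):
        if s[i,4]>mn and s[i,4]<6000:
            cnt=max(cv2.findContours((l==i).astype(np.uint8),0,1)[0],key=cv2.contourArea)
            r=cv2.minAreaRect((ray(c,cnt[:,0],plane)[:,:2]*1000).astype(np.float32)); print(n,ce[i].round(),s[i,4],np.round(r[0],1),np.round(r[1],1),round(r[2],1),'z',P[l==i][:,2].mean().round(4), im[l==i].mean(0).round())
    return c,im,d,P
E
python3 - <<'E'
from h import *
blobs('top'); blobs('scene')
E
```

```text
top [391. 213.] 282 [ 537.3 -327.9] [42.9 36.9] 65.3 z 0.0367 [129. 134. 140.]
top [129. 251.] 293 [442.3 276.6] [36.9 42.4] 42.5 z 0.036 [131. 136. 141.]
top [250. 297.] 453 [345.2  -2.9] [36.3 64.4] 59.0 z 0.0364 [94. 65. 48.]
scene [442.  88.] 335 [642.7 647.4] [251.5 115.3] 56.2 z 0.0375 [90. 75. 55.]
scene [196. 132.] 301 [345.   -3.6] [35.9 69.7] 59.4 z 0.0359 [118.  83.  60.]
scene [238. 147.] 336 [448.   51.6] [64.6 43.2] 73.1 z 0.0355 [178. 184. 187.]
scene [115. 265.] 355 [ 536.7 -328.4] [42.1 38.6] 65.8 z 0.0356 [181. 187. 190.]
```

```bash
python3 - <<'E'
from h import *
for n in ('scene','wrist'):
    c,im,d,P=blobs(n,mn=100)
    q=P[(P[...,2]>.033)&(P[...,2]<.042)&(d>0)&(abs(P[...,0]-.447)<.07)&(abs(P[...,1]-.055)<.08)]*1000
    a=np.array([.246,.969]);b=np.array([.969,-.246]); r=q[:,:2]-[445.3,54.5]
    print(n,len(q),'along',np.percentile(r@a,[1,99]),'across',np.percentile(r@b,[1,99]))
E
python3 -m pendant '[[[0,0,30],0,-1],[[0,0,30],0,0],[[0,0,30],0,0.5],[[0,0,0],0,0.5]]'
python3 - <<'E'
from h import *
st(); c,im,d,P=blobs('wrist')
cv2.imwrite('pics/w3.png',im[:,:,::-1])
E
```

```text
scene [131.  71.] 206 [ 40.4 -15.8] [137.3  63.4] 68.8 z 0.0368 [93. 91. 82.]
scene [442.  88.] 329 [643.3 650.6] [256.2 116.2] 57.0 z 0.0374 [90. 76. 55.]
scene [229. 108.] 150 [329.9 107.6] [33.2 67.6] 69.3 z 0.0361 [33. 36. 40.]
scene [305. 105.] 167 [442.7 274.9] [35.7 45.5] 43.2 z 0.0357 [176. 182. 184.]
scene [196. 132.] 301 [344.7  -3.4] [35.9 69.1] 59.4 z 0.0356 [118.  83.  60.]
scene [238. 147.] 334 [447.7  51.9] [64.4 42.7] 73.5 z 0.0356 [179. 185. 187.]
scene [434. 174.] 149 [788.  370.1] [55.6 46.2] 12.7 z 0.0382 [116.  92.  71.]
scene [383. 186.] 112 [740.9 247.5] [59.8 33.1] 24.1 z 0.0378 [114. 113. 111.]
scene [115. 265.] 360 [ 536.7 -328.4] [42.1 38.8] 66.2 z 0.0354 [180. 186. 189.]
scene [319. 296.] 210 [855.   -9.8] [238.6  92.6] 65.5 z 0.0377 [138. 141. 134.]
scene 294 along [-32.55715888  29.43187209] across [-18.86973378  18.96010041]
wrist [ 89. 187.] 4508 [339.6 122.5] [66.9 35.8] 11.6 z 0.0352 [42. 45. 51.]
wrist [263. 216.] 1874 [450.9  68.3] [38.3 35.7] 73.5 z 0.0346 [184. 188. 192.]
wrist [168. 322.] 179 [ 3.526e+02 -3.000e-01] [27.2  6.4] 22.5 z 0.0359 [106.  71.  51.]
wrist 1422 along [-1.80152163 31.90739071] across [-15.82887248  19.30185886]
time_s: 5.05
position: [0.4485, 0.0709, 0.1483]
tool_rot: [[0.249, 0.968, 0.004], [0.968, -0.249, -0.002], [-0.0, 0.005, -1.0]]
ft_force: [-0.4, 0.3, 0.6]
grip_width: 0.0546
t 5.05 pos [448.5  70.9 148.3] jaw ang -14.43 tilt [ 0.004 -0.002 -1.   ] q [-6.  15.4 94.5 -0.1 69.9  8.5] F [-0.4  0.3  0.6] M [ 0.06 -0.02 -0.02] w 54.6
wrist [141. 163.] 2175 [339.  122.4] [65.6 35.8] 11.5 z 0.0352 [55. 59. 68.]
wrist [261. 199.] 1899 [447.2  55.2] [64.6 35.9] 74.7 z 0.0352 [210. 213. 217.]
wrist [166. 257.] 350 [322.8  14.6] [40.6 16.9] 44.2 z 0.0354 [122.  87.  71.]
```

View pics/w3.png

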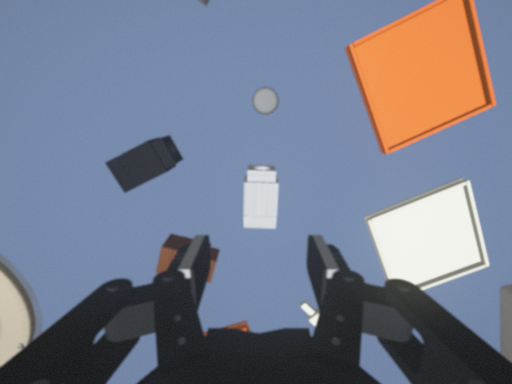

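The insert is still lying there, shifted only about 2 mm, and the fingers shut on nothing. I suspect the true fingertip height differs from the reported one, so I'll measure the shut fingertips with the scene camera's depth.

```bash
python3 -m pendant '[[[0,0,0],0,-1],[[0,0,0],0,-1],[[0,0,0],0,-1],[[0,0,0],0,-1],[[0,0,0],0,-1]]'; python3 - <<'E'
from h import *
s=st(); p=np.array(s['position'])
c,im,d=snap('scene'); P=cloud(c,d); u=proj(c,p)[0].astype(int)
q=P[(abs(P[...,0]-p[0])<.03)&(abs(P[...,1]-p[1])<.03)&(P[...,2]>.06)&(P[...,2]<.35)&(d>0)]
print(u,len(q)); i=np.argsort(q[:,2])[:25]; print((q[i][::3]*1000).round(0))
w,h=40,30
print('depth col', [(v,round(float(P[v,u[0],2])*1000),round(float(P[v,u[0],1])*1000)) for v in range(u[1]-20,u[1]+15)])
c,im2,d=snap('wrist'); P=cloud(c,d); uw=proj(c,p)[0].astype(int); print('wrist',uw,[(v,(P[v,uw[0]]*1000).round().tolist()) for v in range(uw[1]-20,uw[1]+25,3)])
cr=lambda im,u: cv2.resize(im[u[1]-60:u[1]+60,u[0]-80:u[0]+80],(400,300))
for a,b in((im,u),(im2,uw)): cv2.circle(a,tuple(int(t) for t in b),1,(255,0,0),-1)
cv2.imwrite('pics/c4.png',np.hstack([cr(im,u),cr(im2,uw)])[:,:,::-1])
E
```

```text
time_s: 5.72
position: [0.4465, 0.0711, 0.1444]
tool_rot: [[0.249, 0.968, -0.004], [0.968, -0.249, -0.001], [-0.002, -0.004, -1.0]]
ft_force: [0.6, -0.4, 0.2]
grip_width: 0.0003
t 5.72 pos [446.5  71.1 144.4] jaw ang -14.44 tilt [-0.004 -0.001 -1.   ] q [-6.  15.7 94.8 -0.1 69.7  8.5] F [ 0.6 -0.4  0.2] M [ 0.   -0.02  0.05] w 0.3
[243 111] 722
[[451.  76. 169.]
 [450.  63. 173.]
 [448.  62. 175.]
 [456.  73. 178.]
 [448.  62. 178.]
 [458.  74. 179.]
 [456.  78. 181.]
 [457.  63. 182.]
 [454.  63. 182.]]
depth col [(91, 221, 61), (92, 231, 53), (93, 228, 53), (94, 226, 52), (95, 223, 53), (96, 220, 52), (97, 216, 53), (98, 199, 62), (99, 198, 61), (100, 195, 61), (101, 191, 62), (102, 188, 61), (103, 182, 63), (104, 182, 61), (105, 171, 67), (106, 1, 165), (107, 38, 141), (108, 35, 141), (109, 34, 139), (110, 34, 137), (111, 35, 134), (112, 33, 133), (113, 35, 130), (114, 33, 129), (115, 33, 127), (116, 13, 136), (117, 14, 133), (118, 11, 133), (119, 12, 130), (120, 10, 129), (121, 7, 129), (122, 5, 127), (123, 0, 128), (124, 1, 125), (125, 0, 124)]
wrist [259 228] [(208, [440.0, 48.0, 37.0]), (211, [439.0, 44.0, 37.0]), (214, [438.0, 41.0, 36.0]), (217, [437.0, 37.0, 34.0]), (220, [437.0, 35.0, 37.0]), (223, [436.0, 31.0, 37.0]), (226, [435.0, 28.0, 36.0]), (229, [465.0, 143.0, 313.0]), (232, [449.0, 82.0, 175.0]), (235, [449.0, 82.0, 179.0]), (238, [449.0, 83.0, 183.0]), (241, [449.0, 82.0, 185.0]), (244, [449.0, 82.0, 189.0]), (247, [449.0, 83.0, 193.0]), (250, [449.0, 82.0, 196.0])]
```

View pics/c4.png

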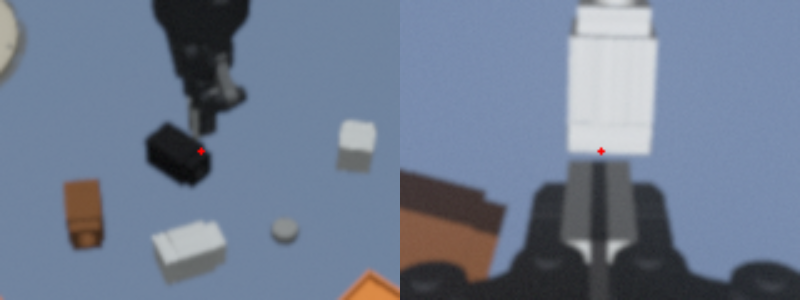

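The shut tips are really at z ≈ 170 while the reported TCP is at z = 144. The tips therefore sit about 26 mm above the reported TCP, and the jaws closed just over the insert's top. I'll go 26 mm lower this time.

```bash
python3 -m pendant '[[[2.5,0,0],-0.01,0.5],[[2,0,0],0,0.5],[[0,1,-35],0,0.5],[[0,1.5,-35],0,0.5],[[0,1.5,-35],0,0.5],[[0,1.5,-30],0,0.5],[[0,1,-10],0,0.5],[[0,0,0],0,0.5]]' 20; python3 -c "
from h import *
st()"
```

```text
time_s: 6.82
position: [0.4537, 0.0775, -0.0031]
tool_rot: [[0.26, 0.966, 0.002], [0.966, -0.26, -0.001], [-0.001, 0.002, -1.0]]
ft_force: [-0.2, 0.1, 0.0]
grip_width: 0.0639
t 6.83 pos [453.7  77.5  -3.1] jaw ang -15.07 tilt [ 0.002 -0.001 -1.   ] q [-5.000e+00  2.940e+01  1.046e+02 -1.000e-01  4.590e+01  1.010e+01] F [-0.2  0.1  0. ] M [-0.01  0.03  0.01] w 63.9
```

```bash
python3 -m pendant '[[[-1.5,-5,-10],0,0.5],[[-1,-2,-6],0,0.5],[[0,0,0],0,0.5]]'; python3 -m pendant '[[[0,0,0],0,0],[[0,0,0],0,-1],[[0,0,0],0,-1],[[0,0,0],0,-1]]' 20; python3 -c "
from h import *
st()"
```

```text
time_s: 7.2
position: [0.4524, 0.0698, -0.0183]
tool_rot: [[0.26, 0.966, 0.006], [0.966, -0.26, -0.002], [-0.0, 0.006, -1.0]]
ft_force: [-0.4, -0.5, 1.6]
grip_width: 0.064
time_s: 7.7
position: [0.4525, 0.0698, -0.0178]
tool_rot: [[0.26, 0.966, 0.007], [0.966, -0.26, -0.002], [-0.0, 0.007, -1.0]]
ft_force: [0.9, -0.3, -1.9]
grip_width: 0.0359
t 7.7 pos [452.5  69.8 -17.8] jaw ang -15.07 tilt [ 0.007 -0.002 -1.   ] q [-6.100e+00  3.080e+01  1.059e+02 -1.000e-01  4.290e+01  9.100e+00] F [ 0.9 -0.3 -1.9] M [-0.    0.   -0.03] w 35.9
```

Gripped at 35.9 mm. Now I lift and see whether it swings in the pads.

```bash
python3 -m pendant '[[[0,0,20],0,-1],[[0,0,20],0,-1],[[0,0,20],0,-1],[[0,0,20],0,-1],[[0,0,0],0,-1],[[0,0,0],0,-1]]'; python3 - <<'E'
from h import *
s=st(); p=np.array(s['position'])
c,im,d=snap('scene'); u=proj(c,p)[0].astype(int)
c2,im2,d2=snap('wrist'); u2=proj(c2,p)[0].astype(int); u2[1]=min(u2[1],310)
cr=lambda im,u: cv2.resize(im[u[1]-60:u[1]+60,u[0]-80:u[0]+80],(400,300))
cv2.imwrite('pics/c5.png',np.hstack([cr(im,u),cr(im2,u2)])[:,:,::-1])
E
```

```text
time_s: 8.45
position: [0.4511, 0.0701, 0.0629]
tool_rot: [[0.26, 0.966, 0.003], [0.966, -0.26, -0.001], [-0.0, 0.003, -1.0]]
ft_force: [-0.5, 0.3, -1.9]
grip_width: 0.0357
t 8.45 pos [451.1  70.1  62.9] jaw ang -15.07 tilt [ 0.003 -0.001 -1.   ] q [-6.000e+00  2.250e+01  1.012e+02 -1.000e-01  5.620e+01  9.100e+00] F [-0.5  0.3 -1.9] M [ 0.02 -0.04 -0.02] w 35.7
```

View pics/c5.png

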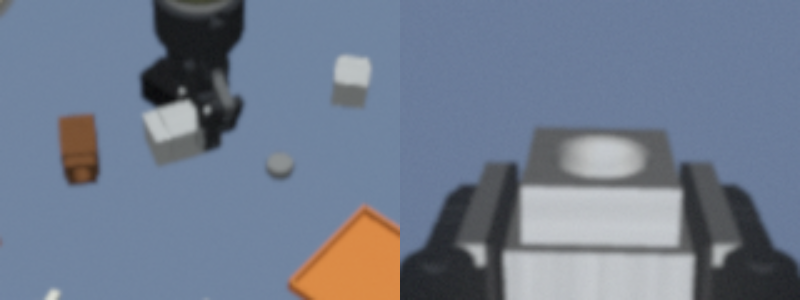

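```bash
cat >> h.py <<'E'
def profile():
    """tool-frame (x,z) profile of the held part seen by the wrist camera, fitted as two straight faces"""
    s=env.observe(); c,im,d=snap('wrist'); P=cloud(c,d)
    q=(P-np.array(s['position']))@np.array(s['tool_rot'])*1000
    m=(d>0)&(abs(abs(q[...,1])-12.2)<1.8)&(q[...,2]<60)&(q[...,2]>-110)&(abs(q[...,0])<70)
    vs,us=np.nonzero(m); out=[]
    for v in np.unique(vs): 
        a=q[v,us[vs==v]]; out.append([v,*np.median(a[:,[0,2]],0),len(a)])
    return np.array(out)
E
python3 - <<'E'
from h import *
o=profile(); print(o[::3].round(1).tolist())
E
```

```text
[[218.0, 15.4, -20.5, 4.0], [221.0, 15.4, -25.1, 13.0], [224.0, 15.2, -29.0, 14.0], [227.0, 15.1, -32.8, 14.0], [230.0, 15.1, -36.6, 14.0], [233.0, 15.2, -40.4, 14.0], [236.0, 15.3, -44.1, 14.0], [239.0, 15.2, -47.4, 16.0], [242.0, 15.1, -50.3, 15.0], [245.0, 13.6, -50.5, 15.0], [248.0, 12.4, -51.2, 15.0], [251.0, 10.7, -50.8, 16.0], [254.0, 9.2, -51.1, 15.0], [257.0, 7.4, -50.6, 15.0], [260.0, 5.9, -50.7, 15.0], [263.0, 4.4, -51.0, 16.0], [266.0, 3.4, -52.0, 16.0], [269.0, 3.1, -54.1, 14.0], [272.0, 1.4, -53.9, 14.0], [275.0, -0.2, -53.9, 15.0], [278.0, -1.9, -53.8, 15.0], [281.0, -3.4, -54.1, 16.0], [284.0, -5.2, -53.9, 16.0], [287.0, -6.8, -54.0, 16.0], [290.0, -8.6, -53.8, 15.0], [293.0, -10.2, -53.9, 15.0], [296.0, -12.0, -53.7, 15.0], [299.0, -13.8, -53.7, 16.0], [302.0, -15.2, -54.1, 16.0], [305.0, -17.0, -54.0, 18.0], [308.0, -18.8, -54.0, 18.0], [311.0, -20.5, -54.0, 21.0], [314.0, -22.4, -53.9, 22.0], [317.0, -24.0, -54.2, 24.0], [320.0, -26.0, -53.8, 24.0], [323.0, -27.5, -54.3, 27.0], [326.0, 16.5, -105.0, 30.0], [329.0, 10.8, -99.9, 33.0], [332.0, 16.8, -107.5, 37.0], [335.0, 16.7, -108.5, 35.0], [338.0, 11.9, -104.5, 23.0], [341.0, 11.5, -105.2, 10.0], [344.0, 11.3, -106.1, 10.0], [347.0, 11.0, -106.8, 8.0], [350.0, 11.2, -108.0, 6.0], [353.0, 10.9, -108.7, 6.0], [356.0, 10.8, -109.6, 2.0]]
```

The insert hangs level, with the mouth at tool x=+15 and mid-length at x=-17, so 20 N does not let it swing. I'll pivot it in the pads instead, hooking the foot's lower edge on the inside of the tray's right-hand rim and carrying the hand over in an arc.

```bash
python3 -m pendant '[[[36,-24,0],0.087,-1],[[36,-24,0],0.087,-1],[[36,-24,0],0.087,-1],[[36,-24,0],0.087,-1],[[36,-24,0],0.087,-1],[[0,0,0],0,-1],[[0,0,-15],0,-1]]'; python3 - <<'E'
from h import *
st(); c,im,d,=snap('top')
K=P=cloud(c,d)
hsv=cv2.cvtColor(im,cv2.COLOR_RGB2HSV)
# rim right wall from the scene view: white pixels at rim height
c,im,d=snap('scene'); P=cloud(c,d)*1000
hsv=cv2.cvtColor(im,cv2.COLOR_RGB2HSV); m=(hsv[...,1]<60)&(hsv[...,2]>120)&(abs(P[...,0]-631)<75)&(abs(P[...,1]+58)<75)&(P[...,2]<30)
e1=np.array([.986,.168]);e2=np.array([-.168,.986]); q=P[m]; r=q[:,:2]-[630.8,-58.6]
k=q[:,2]>9
print(len(q),'e1',np.percentile(r@e1,[0.5,99.5]),'e2',np.percentile(r@e2,[.5,99.5]))
E
```

```text
time_s: 9.48
position: [0.6339, -0.0533, 0.042]
tool_rot: [[-0.186, 0.983, -0.005], [0.983, 0.186, 0.0], [0.001, -0.005, -1.0]]
ft_force: [0.3, -0.2, -1.9]
grip_width: 0.0356
t 9.47 pos [633.9 -53.3  42. ] jaw ang 10.7 tilt [-0.005  0.    -1.   ] q [-15.4  38.9  72.3  -0.1  69.1 -26.1] F [ 0.3 -0.2 -1.9] M [ 0.09  0.01 -0.04] w 35.6
2039 e1 [-69.38071032  60.17412782] e2 [-61.07171753  67.30970466]
```

```bash
python3 -m pendant '[[[0,0,-25],-0.018,-1],[[0,0,-20],0,-1],[[0,0,-6],0,-1],[[0,0,0],0,-1]]'; python3 -c "
from h import *
s=st(); p=np.array(s['position'])*1000; r=p[:2]-[630.8,-58.6]; print('a',r@[.168,-.986])"
```

```text
time_s: 10.07
position: [0.6299, -0.0504, -0.0126]
tool_rot: [[-0.169, 0.986, -0.013], [0.986, 0.169, 0.003], [0.005, -0.012, -1.0]]
ft_force: [0.2, -0.2, -2.3]
grip_width: 0.0352
t 10.07 pos [629.9 -50.4 -12.6] jaw ang 9.74 tilt [-0.013  0.003 -1.   ] q [-15.3  42.5  75.4  -0.1  62.9 -25. ] F [ 0.2 -0.2 -2.3] M [-0.05 -0.03  0.07] w 35.2
a -8.262827704354322
```

```bash
python3 -m pendant '[[[1.5,-7,2],0,-1],[[1.2,-7,0],0,-1],[[0.5,-3,1],0,-1],[[0.5,-3,3],0,-1],[[0,0,0],0,-1]]'; cat >> h.py <<'E'
def look():
    s=st(); p=np.array(s['position'])*1000; r=p[:2]-[630.8,-58.6]
    o=profile(); o=o[(o[:,2]>-75)&(o[:,1]<30)]; print('a',(r@[.168,-.986]).round(1),'e1',(r@[.986,.168]).round(1)); print(o[::4,1:3].round(0).astype(int).tolist())
E
python3 -c "
from h import *
look()"
```

```text
time_s: 10.7
position: [0.6327, -0.068, -0.0041]
tool_rot: [[-0.169, 0.985, -0.015], [0.986, 0.169, 0.01], [0.012, -0.013, -1.0]]
ft_force: [0.4, 1.3, -2.3]
grip_width: 0.0356
t 10.7 pos [632.7 -68.   -4.1] jaw ang 9.74 tilt [-0.015  0.01  -1.   ] q [-16.9  42.3  74.1   0.3  64.6 -26.8] F [ 0.4  1.3 -2.3] M [ 0.16 -0.03 -0.03] w 35.6
a 9.6 e1 0.3
[[30, -7], [27, -8], [25, -7], [23, -8], [20, -8], [17, -8], [15, -8], [19, -25], [18, -30], [18, -34], [17, -38], [17, -42], [17, -46], [16, -50], [15, -52], [13, -52], [11, -52], [9, -51], [7, -51], [4, -51], [4, -54], [2, -54], [0, -54], [-3, -53], [-5, -53], [-8, -53], [-10, -53], [-13, -53], [-15, -52], [-17, -52], [-20, -52], [-23, -52], [-25, -52], [-28, -51]]
```

```bash
python3 -m pendant '[[[0.5,-3,2.5],0,-1],[[0.5,-3,3],0,-1],[[0.5,-3,3],0,-1],[[0,0,0],0,-1]]'; python3 -c "
from h import *
look()"
```

```text
time_s: 11.25
position: [0.6339, -0.0753, 0.0045]
tool_rot: [[-0.169, 0.985, -0.016], [0.985, 0.169, 0.014], [0.016, -0.013, -1.0]]
ft_force: [0.3, 2.7, -0.7]
grip_width: 0.0358
t 11.25 pos [633.9 -75.3   4.5] jaw ang 9.75 tilt [-0.016  0.014 -1.   ] q [-17.6  41.9  73.2   0.5  66.  -27.6] F [ 0.3  2.7 -0.7] M [ 0.5   0.06 -0.02] w 35.8
a 17.0 e1 0.3
[[29, 1], [27, 1], [24, 1], [22, 0], [19, 1], [16, 1], [24, -28], [23, -31], [22, -35], [21, -38], [20, -41], [19, -44], [19, -47], [18, -49], [17, -52], [16, -55], [14, -54], [12, -54], [9, -53], [7, -52], [4, -52], [4, -54], [1, -54], [-2, -53], [-4, -52], [-7, -51], [-10, -51], [-13, -50], [-16, -49], [-19, -48], [-22, -47], [-25, -46], [-29, -45], [-31, -45], [-35, -44]]
```

```bash
python3 -m pendant '[[[0.5,-3,2.5],0,-1],[[0.5,-3,2.5],0,-1],[[0.5,-3,2.5],0,-1],[[0.5,-3,2.5],0,-1],[[0,0,0],0,-1]]'; python3 -c "
from h import *
look()"
```

```text
time_s: 11.92
position: [0.6354, -0.0865, 0.0144]
tool_rot: [[-0.169, 0.985, -0.017], [0.985, 0.17, 0.016], [0.019, -0.014, -1.0]]
ft_force: [-0.9, 2.5, -0.0]
grip_width: 0.0357
t 11.93 pos [635.4 -86.5  14.4] jaw ang 9.77 tilt [-0.017  0.016 -1.   ] q [-18.6  41.5  72.1   0.6  67.6 -28.6] F [-0.9  2.5 -0. ] M [ 0.55  0.09 -0.05] w 35.7
a 28.3 e1 -0.1
[[30, 11], [27, 11], [24, 11], [21, 12], [18, 11], [16, 11], [28, -33], [27, -36], [25, -38], [24, -41], [23, -43], [22, -45], [21, -47], [20, -49], [18, -51], [17, -53], [16, -55], [15, -57], [13, -57], [11, -56], [8, -54], [4, -52], [3, -54], [1, -54], [-2, -52], [-6, -50], [-10, -48], [-13, -46], [-17, -44], [-21, -41], [-26, -39], [-30, -37], [-35, -34], [-40, -32]]
```

```bash
python3 -m pendant '[[[0.5,-3,2],0,-1],[[0.5,-3,2],0,-1],[[0.5,-3,1.5],0,-1],[[0.5,-3,1],0,-1],[[0.5,-3,1],0,-1],[[0,0,0],0,-1]]'; python3 -c "
from h import *
look()"
```

```text
time_s: 12.72
position: [0.6386, -0.1045, 0.0226]
tool_rot: [[-0.169, 0.985, -0.016], [0.985, 0.169, 0.013], [0.015, -0.013, -1.0]]
ft_force: [-0.5, 0.8, -1.9]
grip_width: 0.0356
t 12.72 pos [ 638.6 -104.5   22.6] jaw ang 9.74 tilt [-0.016  0.013 -1.   ] q [-19.9  41.4  70.7   0.4  69.  -29.8] F [-0.5  0.8 -1.9] M [-0.01 -0.03 -0.03] w 35.6
a 46.6 e1 0.0
[[30, 19], [27, 19], [24, 19], [21, 19], [18, 19], [15, 19], [30, -35], [28, -37], [27, -39], [26, -41], [24, -43], [23, -45], [22, -47], [20, -49], [20, -51], [18, -53], [17, -54], [16, -56], [15, -58], [13, -58], [10, -56], [7, -54], [4, -53], [3, -54], [-1, -53], [-4, -50], [-8, -48], [-13, -45], [-17, -42], [-22, -39], [-27, -36], [-32, -33], [-38, -29]]
```

```bash
python3 -m pendant '[[[-1.7,10,0],0,-1],[[-1.7,10,0],0,-1],[[0,0,-8],0,-1],[[0,0,-7],0,-1],[[0,0,0],0,-1]]'; python3 -c "
from h import *
look()"
```

```text
time_s: 13.4
position: [0.6349, -0.0818, 0.0071]
tool_rot: [[-0.17, 0.985, -0.015], [0.985, 0.171, 0.013], [0.015, -0.013, -1.0]]
ft_force: [-0.9, 1.1, 5.0]
grip_width: 0.0354
t 13.4 pos [634.9 -81.8   7.1] jaw ang 9.82 tilt [-0.015  0.013 -1.   ] q [-18.1  41.8  72.8   0.5  66.4 -28.1] F [-0.9  1.1  5. ] M [0.15 0.31 0.  ] w 35.4
a 23.5 e1 0.1
[[30, 4], [27, 3], [24, 3], [21, 4], [19, 4], [29, -36], [27, -39], [26, -41], [25, -43], [23, -45], [22, -47], [21, -49], [20, -50], [18, -52], [17, -54], [16, -56], [15, -57], [13, -58], [10, -56], [7, -54], [4, -53], [3, -55], [0, -54], [-3, -51], [-7, -49], [-11, -46], [-16, -43], [-20, -40], [-25, -37], [-30, -35], [-36, -31], [-68, 6]]
```

```bash
python3 -m pendant '[[[0.7,-4,3],0,-1],[[0.6,-3.5,0],0,-1],[[0.5,-3,1],0,-1],[[0.5,-3,1],0,-1],[[0.5,-3,1],0,-1],[[0,0,0],0,-1]]'; python3 -c "
from h import *
look()"
```

```text
time_s: 14.2
position: [0.6366, -0.0927, 0.0129]
tool_rot: [[-0.17, 0.985, -0.019], [0.985, 0.171, 0.026], [0.029, -0.015, -0.999]]
ft_force: [-0.8, 1.0, 1.0]
grip_width: 0.0361
t 14.2 pos [636.6 -92.7  12.9] jaw ang 9.84 tilt [-0.019  0.026 -0.999] q [-19.3  41.8  71.6   1.1  68.1 -29.6] F [-0.8  1.   1. ] M [ 0.24  0.03 -0.03] w 36.1
a 34.6 e1 -0.0
[[30, 10], [27, 10], [25, 10], [22, 10], [19, 10], [29, -42], [28, -43], [27, -45], [25, -47], [24, -49], [23, -50], [21, -52], [20, -53], [19, -55], [18, -56], [16, -58], [15, -60], [14, -61], [10, -58], [6, -55], [4, -54], [3, -55], [-2, -51], [-7, -47], [-12, -43], [-18, -38], [-24, -33], [-31, -28], [-64, 11], [-67, 11]]
```

```bash
python3 -m pendant '[[[0.5,-3,0.5],0,-1],[[0.5,-3,0.5],0,-1],[[0.5,-3,0],0,-1],[[0.5,-3,0],0,-1],[[0,0,0],0,-1]]'; python3 -c "
from h import *
look()"
```

```text
time_s: 14.88
position: [0.638, -0.1005, 0.015]
tool_rot: [[-0.171, 0.985, -0.021], [0.985, 0.172, 0.035], [0.038, -0.015, -0.999]]
ft_force: [-1.0, 1.1, -0.5]
grip_width: 0.0354
t 14.88 pos [ 638.  -100.5   15. ] jaw ang 9.89 tilt [-0.021  0.035 -0.999] q [-20.1  42.   70.8   1.6  69.  -30.6] F [-1.   1.1 -0.5] M [ 0.32  0.08 -0.02] w 35.4
a 42.5 e1 0.1
[[29, 12], [27, 12], [24, 12], [21, 12], [18, 12], [29, -48], [27, -50], [26, -51], [24, -52], [23, -54], [22, -55], [20, -56], [19, -58], [18, -58], [16, -59], [15, -61], [14, -62], [11, -61], [5, -54], [4, -55], [1, -54], [-7, -45], [-17, -34], [-28, -23], [-56, 13], [-60, 13], [-63, 13], [-66, 12], [-69, 11]]
```

```bash
python3 -m pendant '[[[0.5,-3,1.5],0,-1],[[0.5,-3,1],0,-1],[[0.5,-3,0.5],0,-1],[[0.5,-3,0],0,-1],[[0,0,0],0,-1]]'; python3 -c "
from h import *
look()"
```

```text
time_s: 15.55
position: [0.6394, -0.1102, 0.0173]
tool_rot: [[-0.171, 0.985, -0.023], [0.984, 0.172, 0.041], [0.045, -0.016, -0.999]]
ft_force: [-0.8, 2.0, 1.2]
grip_width: 0.0356
t 15.55 pos [ 639.4 -110.2   17.3] jaw ang 9.91 tilt [-0.023  0.041 -0.999] q [-21.   42.2  69.9   1.8  70.  -31.5] F [-0.8  2.   1.2] M [0.42 0.05 0.  ] w 35.6
a 52.3 e1 -0.2
[[29, 15], [27, 15], [24, 15], [21, 15], [18, 14], [30, -52], [28, -53], [27, -54], [25, -55], [24, -56], [22, -57], [21, -58], [19, -59], [18, -60], [16, -61], [15, -62], [14, -63], [12, -64], [6, -57], [3, -56], [-8, -42], [-48, 16], [-51, 15], [-55, 15], [-58, 15], [-62, 15], [-65, 14], [-69, 14]]
```

```bash
python3 -m pendant '[[[0.5,-3,0.5],0,-1],[[0.5,-3,0],0,-1],[[0.5,-3,0],0,-1],[[0.5,-3,-0.5],0,-1],[[0.5,-3,-0.5],0,-1],[[0,0,0],0,-1]]'; python3 -c "
from h import *
look()"
```

```text
time_s: 16.35
position: [0.6416, -0.1234, 0.0167]
tool_rot: [[-0.172, 0.985, -0.025], [0.984, 0.173, 0.045], [0.049, -0.016, -0.999]]
ft_force: [-0.2, 2.9, 0.8]
grip_width: 0.0361
t 16.35 pos [ 641.6 -123.4   16.7] jaw ang 9.95 tilt [-0.025  0.045 -0.999] q [-22.1  42.7  68.9   2.   70.7 -32.7] F [-0.2  2.9  0.8] M [0.54 0.12 0.01] w 36.1
a 65.7 e1 -0.2
[[30, 14], [27, 15], [24, 14], [21, 14], [18, 14], [29, -58], [28, -59], [26, -59], [25, -60], [23, -60], [21, -61], [20, -62], [18, -63], [17, -63], [15, -64], [14, -64], [12, -65], [11, -66], [9, -66], [-46, 14], [-49, 14], [-53, 14], [-56, 14], [-60, 14], [-63, 13], [-66, 13], [-26, -42]]
```

About 70° from horizontal now. I'll finish by lifting clear, going over the tray middle and pressing the foot gently flat on the floor so it squares itself up.

```bash
python3 -m pendant '[[[0.5,-3,8],0,-1],[[0,0,15],0,-1],[[-2.5,15,3],0,-1],[[-2.5,16,0],0,-1],[[-2.5,16,0],0,-1],[[-2.5,16,0],0,-1],[[0,0,-8],0,-1],[[0,0,0],0,-1]]'; python3 -c "
from h import *
look()"
```

```text
time_s: 17.4
position: [0.6308, -0.0592, 0.0353]
tool_rot: [[-0.173, 0.985, -0.025], [0.984, 0.174, 0.043], [0.047, -0.018, -0.999]]
ft_force: [0.3, 0.3, -1.5]
grip_width: 0.0354
t 17.4 pos [630.8 -59.2  35.3] jaw ang 10.03 tilt [-0.025  0.043 -0.999] q [-16.9  39.7  71.9   2.   70.5 -27.7] F [ 0.3  0.3 -1.5] M [-0.07 -0.02 -0.01] w 35.4
a 0.6 e1 -0.1
[[30, 32], [27, 33], [24, 32], [21, 32], [17, 32], [14, 33], [11, 32], [29, -58], [27, -59], [26, -60], [24, -60], [23, -61], [21, -61], [19, -62], [18, -63], [16, -63], [15, -64], [13, -64], [12, -65], [10, -66], [9, -67], [-56, 28], [-55, 21], [-57, 19], [-70, 32]]
```

```bash
python3 -m pendant '[[[0,0,-15],0,-1],[[0,0,-10],0,-1],[[0,0,-3],0,-1],[[0,0,-2],0,-1],[[0,0,0],0,-1]]'; python3 -c "
from h import *
look()"
```

```text
time_s: 18.08
position: [0.632, -0.0621, 0.0077]
tool_rot: [[-0.171, 0.985, -0.021], [0.984, 0.172, 0.041], [0.044, -0.014, -0.999]]
ft_force: [-0.1, 0.4, -0.6]
grip_width: 0.0353
t 18.07 pos [632.  -62.1   7.7] jaw ang 9.9 tilt [-0.021  0.041 -0.999] q [-17.1  41.6  73.3   2.   67.  -27.8] F [-0.1  0.4 -0.6] M [0.17 0.07 0.06] w 35.3
a 3.6 e1 0.6
[[30, 5], [27, 5], [25, 5], [22, 5], [19, 4], [28, -59], [27, -60], [25, -60], [24, -61], [22, -62], [21, -62], [19, -63], [17, -63], [16, -64], [14, -65], [13, -65], [11, -66], [9, -66], [8, -67], [-40, 2], [-43, 2], [-46, 2], [-50, 2], [-51, -1], [-51, -6], [-51, -9], [-66, 5], [-69, 4]]
```

Touching (fz went from -1.9 to -0.6 N). I'll continue down in small steps.

```bash
python3 -m pendant '[[[0,0,-2],0,-1],[[0,0,-2],0,-1],[[0,0,-2],0,-1],[[0,0,0],0,-1]]'; python3 -c "
from h import *
look()"
```

```text
time_s: 18.62
position: [0.6324, -0.064, 0.0067]
tool_rot: [[-0.171, 0.985, -0.018], [0.984, 0.172, 0.038], [0.04, -0.012, -0.999]]
ft_force: [-0.4, 1.0, -0.0]
grip_width: 0.0357
t 18.62 pos [632.4 -64.    6.7] jaw ang 9.9 tilt [-0.018  0.038 -0.999] q [-17.2  41.6  73.4   1.9  66.6 -27.9] F [-0.4  1.  -0. ] M [ 0.24  0.11 -0.02] w 35.7
a 5.6 e1 0.7
[[29, 4], [27, 4], [24, 4], [22, 3], [30, -60], [28, -60], [27, -61], [25, -62], [24, -62], [22, -63], [21, -63], [19, -64], [17, -64], [16, -65], [14, -65], [13, -66], [11, -66], [10, -67], [8, -67], [-40, 1], [-43, 1], [-47, 1], [-49, 0], [-48, -6], [-49, -9], [-52, -9], [-66, 4], [-69, 4]]
```

```bash
python3 -m pendant '[[[0,0,-5],0,-1],[[0,0,-5],0,-1],[[0,0,-5],0,-1]]'; python3 -c "
from h import *
look()"
```

```text
time_s: 19.05
position: [0.6339, -0.0707, -0.0001]
tool_rot: [[-0.172, 0.985, -0.012], [0.985, 0.173, 0.025], [0.027, -0.008, -1.0]]
ft_force: [-10.8, -7.8, 24.3]
grip_width: 0.0354
t 19.05 pos [ 6.339e+02 -7.070e+01 -1.000e-01] jaw ang 9.95 tilt [-0.012  0.025 -1.   ] q [-17.5  42.1  73.7   1.3  65.3 -28. ] F [-10.8  -7.8  24.3] M [-0.78  1.93  0.27] w 35.4
a 12.4 e1 1.0
[[29, -3], [27, -3], [27, -12], [29, -26], [29, -67], [28, -67], [26, -67], [24, -68], [23, -68], [21, -68], [19, -69], [18, -69], [16, -69], [14, -69], [13, -69], [11, -70], [9, -70], [8, -71], [6, -71], [4, -71], [2, -71], [-42, -15], [-45, -15], [-59, -2], [-62, -2], [-66, -2], [-69, -2]]
```

It is now within about 7° of vertical. I'll relieve the push, let it settle on its foot, then re-centre the pads and regrip.

```bash
python3 -m pendant '[[[0,0,0],0,-1],[[0,0,1],0,-1],[[0,0,0],0,-1]]'; python3 -c "
from h import *
look()"
```

```text
time_s: 19.48
position: [0.6339, -0.0716, 0.0001]
tool_rot: [[-0.172, 0.985, -0.012], [0.985, 0.172, 0.025], [0.027, -0.008, -1.0]]
ft_force: [-1.1, -0.7, 2.3]
grip_width: 0.0353
t 19.48 pos [ 6.339e+02 -7.160e+01  1.000e-01] jaw ang 9.89 tilt [-0.012  0.025 -1.   ] q [-17.6  42.1  73.6   1.3  65.4 -28. ] F [-1.1 -0.7  2.3] M [-0.02  0.03  0.03] w 35.3
a 13.3 e1 0.9
[[29, -3], [27, -3], [27, -13], [29, -26], [29, -67], [28, -67], [26, -68], [25, -68], [23, -68], [21, -68], [20, -69], [18, -69], [16, -69], [15, -70], [13, -70], [11, -70], [10, -70], [8, -70], [6, -71], [5, -71], [3, -71], [-42, -14], [-55, -1], [-58, -1], [-61, -2], [-65, -2], [-67, -3]]
```

```bash
python3 -m pendant '[[[0,0,0],0,-0.12],[[0,0,0],0,-0.08],[[0,0,0],0,-0.02],[[0,0,0],0,0.1],[[0,0,0],0,0.25]]'; python3 - <<'E'
from h import *
look(); s=env.observe(); p=np.array(s['position'])
c,im,d,P=blobs('scene',lo=.058,hi=.076,mn=20,plane=.068)
u=proj(c,[p[0],p[1],.05])[0].astype(int)
c2,im2,d2=snap('wrist')
cr=cv2.resize(im[u[1]-50:u[1]+40,u[0]-60:u[0]+60],(400,300),interpolation=cv2.INTER_CUBIC)
cv2.imwrite('pics/c6.png',np.hstack([cr,cv2.resize(im2,(400,300))])[:,:,::-1])
E
```

```text
time_s: 20.15
position: [0.6341, -0.0713, -0.0002]
tool_rot: [[-0.172, 0.985, -0.012], [0.985, 0.172, 0.025], [0.027, -0.008, -1.0]]
ft_force: [1.0, -0.1, 0.2]
grip_width: 0.0528
t 20.15 pos [ 6.341e+02 -7.130e+01 -2.000e-01] jaw ang 9.92 tilt [-0.012  0.025 -1.   ] q [-17.6  42.1  73.6   1.3  65.3 -28. ] F [ 1.  -0.1  0.2] M [ 0.05 -0.02 -0.  ] w 52.8
a 13.1 e1 1.2
[[29, -4], [27, -4], [26, -8], [26, -16], [26, -24], [26, -31], [26, -38], [27, -44], [27, -49], [27, -54], [25, -55], [24, -56], [24, -61], [24, -65], [24, -68], [22, -67], [20, -68], [18, -68], [16, -68], [15, -68], [13, -68], [11, -68], [9, -68], [7, -68], [6, -68], [4, -68], [2, -68], [0, -68], [-2, -69], [-4, -69], [-60, -2], [-63, -2], [-66, -2], [-70, -2]]
scene [500.   2.] 67 [ 503.7 1031. ] [57.  30.8] 85.5 z 0.0651 [110. 109. 105.]
scene [391.   9.] 43 [322.4 732. ] [22.9 34.4] 31.2 z 0.0673 [122. 126. 122.]
scene [452.  72.] 1109 [600.9 675.4] [240.8 129.2] 86.1 z 0.0718 [146. 126.  95.]
scene [444.  51.] 47 [545.9 697.5] [55.2 16.6] 84.8 z 0.075 [161. 144. 120.]
scene [128.  62.] 277 [ 48.4 -14.8] [133.5  56.9] 73.5 z 0.0664 [95. 93. 83.]
scene [441. 162.] 368 [786.  377.4] [48.2 59. ] 18.2 z 0.0688 [35. 38. 42.]
scene [387. 179.] 145 [740.6 246.4] [60.  37.1] 21.1 z 0.0669 [127. 128. 124.]
scene [231. 216.] 21 [604.4 -87.4] [17.   9.2] 22.3 z 0.0668 [75. 78. 80.]
scene [241. 223.] 49 [635.3 -80.7] [ 9.9 34.6] 85.6 z 0.0655 [148. 153. 155.]
scene [325. 256.] 26 [792.    4.8] [11.5  9.4] 27.5 z 0.0671 [121. 124. 124.]
scene [356. 262.] 25 [838.4  45.3] [11.9 10.2] 16.5 z 0.0675 [124. 128. 127.]
scene [295. 280.] 22 [793.6 -75.6] [11.9  7.5] 28.6 z 0.0663 [117. 121. 120.]
scene [327. 286.] 26 [840.1 -35.2] [12.3  9.1] 23.1 z 0.0675 [117. 120. 120.]
scene [157. 330.] 22 [ 710.7 -329.3] [ 4.1 17.5] 0.8 z 0.0608 [132. 140. 148.]
scene [296. 373.] 25 [ 918.3 -182.4] [49.   1.2] 90.0 z 0.0672 [122. 121. 121.]
```

View pics/c6.png

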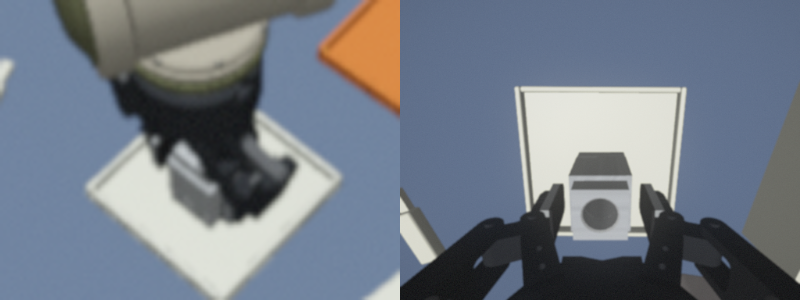

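The insert stands upright on its foot in the tray, hole up, at about (600,212) in the right-hand view. Next I centre on it, regrip and lift.

```bash
python3 -m pendant '[[[-0.9,5.5,-3],0,0.25],[[-0.8,4.5,-3],0,0.25],[[0,0,0],0,0.25]]'; python3 -c "
from h import *
look()"
```

```text
time_s: 20.68
position: [0.6321, -0.0604, -0.0068]
tool_rot: [[-0.172, 0.985, -0.012], [0.985, 0.172, 0.025], [0.027, -0.008, -1.0]]
ft_force: [-0.2, 0.1, 0.4]
grip_width: 0.053
t 20.68 pos [632.1 -60.4  -6.8] jaw ang 9.92 tilt [-0.012  0.025 -1.   ] q [-16.7  42.4  74.5   1.3  64.2 -27.2] F [-0.2  0.1  0.4] M [-0.04  0.01 -0.05] w 53.0
a 2.0 e1 1.0
[[30, -10], [28, -10], [25, -10], [22, -10], [20, -10], [17, -10], [15, -10], [15, -16], [15, -23], [15, -29], [15, -34], [15, -39], [15, -45], [15, -49], [16, -54], [16, -58], [16, -61], [14, -62], [13, -63], [13, -66], [13, -69], [13, -73], [12, -74], [11, -74], [9, -75], [7, -74], [5, -75], [3, -75], [2, -75], [0, -75], [-2, -74], [-4, -75], [-6, -75], [-9, -75]]
```

```bash
python3 -m pendant '[[[0,0,0],0,0],[[0,0,0],0,-0.4],[[0,0,0],0,-1],[[0,0,0],0,-1],[[0,0,20],0,-1],[[0,0,30],0,-1],[[0,0,30],0,-1],[[0,0,20],0,-1],[[0,0,0],0,-1],[[0,0,0],0,-1]]' 40; python3 - <<'E'
from h import *
look(); s=env.observe(); p=np.array(s['position'])*1000; R=np.array(s['tool_rot'])
# mouth face: fit plane, centre and normal in world
c,im,d=snap('wrist'); P=cloud(c,d)*1000; q=(P-p)@R
m=(d>0)&(abs(q[...,2]+75)<4)&(abs(q[...,1])<18)&(abs(q[...,0])<22)
Q=P[m]
for _ in range(3):
    c0=Q.mean(0); n=np.linalg.svd(Q-c0)[2][2]; n*=np.sign(n[2]); Q=Q[abs((Q-c0)@n)<1.2]
mask=m.astype(np.uint8); cnt=max(cv2.findContours(mask,0,1)[0],key=cv2.contourArea)
g=ray(c,cnt[:,0],c0[2]/1000)[:,:2]*1000; r=cv2.minAreaRect(g.astype(np.float32))
print('mouth centre',r,'z',c0[2],'normal',n.round(3),'tilt deg',np.degrees(np.arccos(n[2])))
ax=np.array(r[0])-64*n[:2]/n[2]; print('foot centre',ax,'foot z',c0[2]-64)
E
```

```text
time_s: 21.98
position: [0.6302, -0.0607, 0.0929]
tool_rot: [[-0.171, 0.985, -0.018], [0.985, 0.171, 0.026], [0.029, -0.013, -0.999]]
ft_force: [-0.0, 0.2, -3.0]
grip_width: 0.0354
t 21.98 pos [630.2 -60.7  92.9] jaw ang 9.87 tilt [-0.018  0.026 -0.999] q [-16.7  35.9  68.8   1.2  76.7 -26.9] F [-0.   0.2 -3. ] M [-0.01 -0.02 -0.02] w 35.4
a 2.0 e1 -1.0
[[15, -11], [15, -19], [15, -25], [15, -31], [15, -36], [16, -42], [16, -46], [16, -51], [16, -55], [16, -59], [16, -62], [14, -62], [13, -65], [13, -68], [13, -71], [13, -74], [12, -74], [10, -74], [8, -74], [7, -75], [5, -74], [3, -74], [1, -74], [-1, -75], [-3, -74], [-5, -75]]
mouth centre ((630.73486328125, -61.373653411865234), (30.046443939208984, 28.573110580444336), 9.879585266113281) z 167.35488561989612 normal [ 0.015 -0.007  1.   ] tilt deg 0.968184012195067
foot centre [629.74703803 -60.93319289] foot z 103.35488561989612
```

```bash
python3 - <<'E'
from h import *
e1=np.array([.986,.168]);e2=np.array([-.168,.986])
for n in ('wrist','scene','top'):
    c,im,d=snap(n); P=cloud(c,d)*1000; hsv=cv2.cvtColor(im,cv2.COLOR_RGB2HSV)
    g=ray(c,np.stack(np.mgrid[:512,:384],-1).reshape(-1,2),.014)[:,:2].reshape(512,384,2).transpose(1,0,2)*1000
    r=g-[630.8,-58.6]; a=r@e1; b=r@e2
    w=(hsv[...,1]<70)&(hsv[...,2]>130)&(P[...,2]<25)&(P[...,2]>-12)
    # outermost white along lines through the rim top plane
    f=lambda mm,v,k:(np.percentile(v[mm],k).round(1) if mm.sum()>30 else None)
    ok=w&(abs(a)<75)&(abs(b)<75)
    out={}
    for nm,v,o in(('e1',a,b),('e2',b,a)):
        ext=[]
        for t in range(-50,51,4):
            mm=ok&(abs(o-t)<2)
            if mm.sum()>8: ext.append((t,v[mm].min().round(1),v[mm].max().round(1)))
        ext=np.array(ext); out[nm]=(len(ext),np.median(ext[:,1]).round(1),np.median(ext[:,2]).round(1)) if len(ext) else None
    print(n,out)
E
```

```text
wrist {'e1': (26, np.float64(-69.4), np.float64(69.4)), 'e2': (26, np.float64(-20.2), np.float64(72.8))}
scene {'e1': (26, np.float64(-63.6), np.float64(65.0)), 'e2': (26, np.float64(-66.0), np.float64(62.3))}
top {'e1': (7, np.float64(29.2), np.float64(58.4)), 'e2': (7, np.float64(11.6), np.float64(34.6))}
```

```bash
python3 - <<'E'
from h import *
e1=np.array([.986,.168]);e2=np.array([-.168,.986])
for n in ('wrist','scene'):
    c,im,d=snap(n)
    g=ray(c,np.stack(np.mgrid[:512,:384],-1).reshape(-1,2),.014)[:,:2].reshape(512,384,2).transpose(1,0,2)*1000
    r=g-[630.8,-58.6]; a=r@e1; b=r@e2; I=im.astype(int)
    w=(I[...,0]>I[...,2]-8)&(I[...,0]>70)&(abs(a)<80)&(abs(b)<80)
    for nm,v,o in(('e1',a,b),('e2',b,a)):
        ext=[]
        for t in range(-50,51,4):
            mm=w&(abs(o-t)<2)
            if mm.sum()>8: ext.append((t,v[mm].min().round(1),v[mm].max().round(1)))
        ext=np.array(ext); print(n,nm,'min',ext[:,1].tolist(),'max',ext[:,2].tolist())
E
```

```text
wrist e1 min [-60.3, -60.1, -60.7, -60.7, -60.5, -60.3, -60.1, -60.8, -60.6, -60.4, -60.2, -60.0, -60.6, -60.5, -60.2, -60.8, -60.7, -60.5, -60.3, -60.1, -60.7, -60.5, -60.3, -60.1, -60.7, -60.5] max [58.3, 58.8, 58.7, 58.5, 58.3, 58.8, 58.7, 58.4, 58.2, 58.8, 58.6, 58.4, 58.8, 58.7, 58.5, 58.2, 58.8, 58.6, 58.3, 58.8, 58.7, 58.4, 58.2, 58.8, 58.5, 58.2]
wrist e2 min [-79.2, -79.2, -79.1, -79.1, -79.0, -79.0, -79.0, -80.0, -80.0, -79.9, -79.9, -79.8, -79.8, -79.8, -79.7, -79.7, -79.6, -79.6, -79.5, -79.5, -79.4, -79.4, -79.3, -79.3, -79.2, -79.2] max [60.9, 60.9, 61.0, 61.0, 61.0, 61.0, 61.0, 61.0, 61.1, 61.1, 61.1, 61.1, 61.1, 61.1, 61.2, 61.2, 61.2, 61.2, 61.2, 61.2, 61.3, 61.3, 61.3, 60.5, 60.5, 60.5]
scene e1 min [-59.2, -59.3, -59.4, -59.7, -59.8, -60.0, -60.1, -60.2, -60.5, -60.6, -59.1, -59.2, -59.4, -59.5, -59.6, -59.8, -59.9, -60.2, -63.8, -67.4, -71.1, -74.8, -76.7, -78.7, -78.9, -79.0] max [60.9, 61.0, 61.0, 61.1, 61.2, 61.2, 61.3, 61.4, 61.4, 59.9, 60.0, 60.0, 60.1, 60.2, 60.2, 60.3, 60.3, 60.4, 60.5, 60.5, 60.6, 60.6, 60.7, 60.8, 60.8, 60.9]
scene e2 min [-62.5, -61.3, -61.8, -62.1, -60.9, -61.1, -61.4, -61.7, -61.9, -62.4, -61.0, -61.5, -61.8, -62.0, -62.3, -61.1, -61.6, -61.9, -62.1, -62.4, -61.2, -61.5, -62.0, -62.2, -62.5, -61.3] max [59.5, 55.5, 53.0, 49.1, 46.7, 48.2, 79.0, 41.9, 51.5, 54.5, 59.0, 58.6, 58.1, 59.7, 58.8, 59.8, 59.4, 58.9, 58.5, 59.5, 59.1, 58.6, 59.7, 59.2, 58.8, 58.4]
```

```bash
python3 -m pendant '[[[0,3,1],0,-1],[[0,0,0],0,-1],[[0,0,0],0,-1],[[0,0,0],0,-1]]'; python3 - <<'E'
from h import *
s=st(); p=np.array(s['position'])*1000; R=np.array(s['tool_rot'])
c,im,d=snap('wrist'); P=cloud(c,d)*1000; q=(P-p)@R
m=(d>0)&(abs(q[...,2]+75)<4)&(abs(q[...,1])<18)&(abs(q[...,0])<22); Q=P[m]
for _ in range(3):
    c0=Q.mean(0); n=np.linalg.svd(Q-c0)[2][2]; n*=np.sign(n[2]); Q=Q[abs((Q-c0)@n)<1.2]
cnt=max(cv2.findContours(m.astype(np.uint8),0,1)[0],key=cv2.contourArea)
r=cv2.minAreaRect((ray(c,cnt[:,0],c0[2]/1000)[:,:2]*1000).astype(np.float32))
print('mouth',np.round(r[0],1),'z',c0[2].round(1),'tilt',np.degrees(np.arccos(n[2])).round(2),'foot',(np.array(r[0])-64*n[:2]).round(1),'qvel',np.abs(s['qvel']).max())
cs,ims,ds=snap('scene'); u=proj(cs,p/1000)[0].astype(int)
cr=cv2.resize(ims[u[1]-75:u[1]+75,u[0]-100:u[0]+100],(400,300),interpolation=cv2.INTER_CUBIC)
cv2.imwrite('pics/end.png',np.hstack([cr,cv2.resize(im,(400,300))])[:,:,::-1])
E
```

```text
time_s: 22.82
position: [0.6306, -0.0574, 0.0946]
tool_rot: [[-0.171, 0.985, -0.017], [0.985, 0.172, 0.026], [0.029, -0.013, -1.0]]
ft_force: [0.1, 0.6, -2.3]
grip_width: 0.036
t 22.82 pos [630.6 -57.4  94.6] jaw ang 9.89 tilt [-0.017  0.026 -1.   ] q [-16.4  35.8  68.7   1.2  76.8 -26.6] F [ 0.1  0.6 -2.3] M [-0.05 -0.02 -0.02] w 36.0
mouth [631.  -58.1] z 169.0 tilt 0.93 foot [630.  -57.7] qvel 0.05361573977385624
```

View pics/end.png

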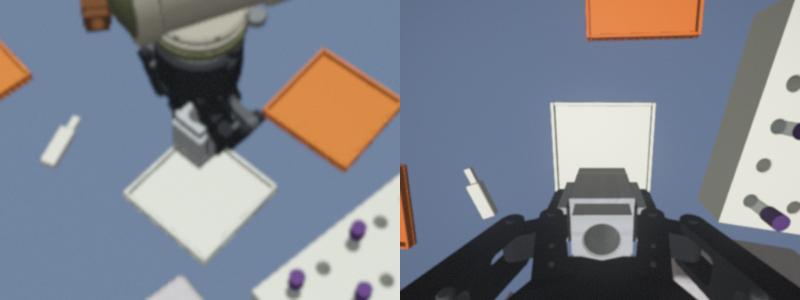

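The insert hangs upright over the tray with the hole facing up, at about (602,240) in the right-hand view. Tray, clip and rack look undisturbed. Handing in.

```bash
python3 -c "
from h import *
blobs('top',mn=250)
print(ticket.close_job()); st()"
```

```text
top [391. 213.] 280 [ 537.1 -328.2] [42.1 36.9] 65.6 z 0.0366 [132. 138. 144.]
top [129. 251.] 290 [442.3 276.3] [37.2 42.9] 42.2 z 0.0362 [134. 139. 144.]
the job is handed in; nothing more can be done
None
the job is handed in; nothing more can be done
```

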